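# Third hand for a one-handed cook: hold the jam jar in the vice

## Task

The cook works one-handed and wants to clamp the jam jar in the vice of the preparation board before unscrewing its lid. Lift the jar over, stand it upright on the board between the two jaws, and press it squarely into the middle of the foam-faced fixed jaw with a gentle, steady push of about 10 newtons, clear of the screw jaw. Finish while still holding it there like that, so that the cook can wind the screw jaw up; leave the other things where they are.

Things in the scene. Friction and masses are not known exactly. Their poses are not given: they have to be found in the camera images.
- jar_mid (a point): Centre (half-way up) of the jam jar: a plain upright glass jar of dark jam, straight-sided, 58 mm across and 92 mm tall, with a band of plain paper and a brass-coloured screw lid (55 mm across, the top 14 mm). About 0.22 to 0.42 kg. It starts standing on the table to the robot's left of the board; its z axis points up along the jar. The glass is straight from the foot up to 74 mm.
- seat (a point): Point on the board's top, 30 mm above the table: where the middle of the jar's foot stands when the jar just touches both flanks of the foam face, foam not yet squeezed. Its axes are the board's: z up, x from the fixed jaw towards the screw jaw, y along the jaws, so the push goes along its -x.
- board: Wooden preparation board, 360 mm (x) by 260 mm (y), top 30 mm above the table, stuck down by suction feet; origin under its middle, axes as seat's; seat is at x = -41, y = -30 mm. Across it runs the vice. A plate of steel spikes 20 mm tall covers x = 30 to 120, y = 48 to 118 mm, a low corner guard its -x, +y corner; a loose fork lies flat along its -y edge, at y = -105 mm.
- pad: Black foam face of the fixed jaw: a shallow upright V, each flank 15 degrees off flat, 90 mm wide, from 3 to 45 mm above the board. Origin at the foot of the V's root, 30 mm to -x of seat; the wing tips stand 12 mm nearer to seat. It gives along -x by 1 mm for each 2 N and is solid after 10 mm. Behind it a fixed grey plate, 100 mm wide, 48 mm tall, with ribs back to 90 mm from seat.
- screw_jaw (a joint): Opening of the screw jaw, m (0 to 0.035). The grey jaw faces the foam across the vice and has the same shallow V, 100 mm wide and 48 mm tall above the board; along seat's x axis the root of its V lies at 65 mm + this value, its wing tips 12 mm nearer. Its screw (22 mm above the board) and black hand knob run on towards +x. It stays where it is unless the screw is turned.
- oil_bottle_mid (a point): Centre of the upright oil bottle, 62 mm across and 190 mm tall, a bystander standing near the jar (leave it alone).
- fish_can_mid (a point): Centre of the low steel tin can, 67 mm across and 52 mm tall, a bystander standing near the jar (leave it alone).

How it is judged (in metres and radians):
On the way, in this order (a step that is already met when the one before it is completed fails the run):
1. the jar has been lifted clear of the table (height (world z) of jar_mid above 0.1 m), for 0.1 s.
2. the jar stands upright on the board between the jaws (z of jar_mid in the frame of seat between 0.042 and 0.05 m and angle between jar_mid's own z axis and vertical below 0.08 rad and x of jar_mid in the frame of seat between -0.012 and 0.035 m and y of jar_mid in the frame of seat between -0.02 and 0.02 m), for 0.2 s.
At the end, for the whole second after the job is handed in: For the whole last second the jar stands on the board (foot within 4 mm of the top, tilted less than 0.08 rad), within 8 mm of the middle of the foam face, pressed into it with 5 to 18 N, at rest, with the fingers on it and clear of the screw jaw (z of jar_mid in the frame of seat between 0.042 and 0.05 m and angle between jar_mid's own z axis and vertical below 0.08 rad and x of jar_mid in the frame of seat between -0.011 and 0.003 m and y of jar_mid in the frame of seat between -0.008 and 0.008 m and contact force between jar and pad between 5 and 18 N and contact force between the fingers and jar above 2 N and contact force between jar and screw_jaw below 0.5 N and linear speed of jar below 0.01 m/s); the arm keeps its last pose, push and grip.
It fails at once if the jar is rammed against the foam face (over 35 N) (contact force between jar and pad above 35 N).
It fails at once if the jar is dropped (let go in the air, more than 15 mm above the board's height) (height (world z) of jar_mid above 0.091 m and contact force between the fingers and jar below 0.1 N).
It fails at once if the jar is tipped over (angle between jar_mid's own z axis and vertical above 0.6 rad).
It fails at once if another thing is knocked about (distance of any of oil_bottle, fish_can, bowl, mug, fork, scissors, spoon from where it was at the start of the episode above 0.03 m or angle between any of oil_bottle, fish_can, bowl, mug's own z axis and vertical above 0.4 rad).
It fails at once if the screw jaw is shoved along (contact force between any of the arm, jar and screw_jaw above 25 N).
It also fails if it takes over 51 s, if anything falls off the work surface, if the arm or the gripper's body presses on something with over 40 N, if the wrist force passes 120 N, or if a joint passes its speed limit or range.

## Robot

A 6-joint arm with a two-finger parallel gripper is mounted at the origin on the work surface. World frame = base frame: x ahead of the robot, y to its left, z up, the work surface at z = 0. Lengths are in mm, angles in rad, forces in N, time in s.
With the tool pointing down it reaches from about 250 to 800 mm from the base axis. Payload 8.5 kg.
Tool frame: the origin (TCP) lies on the centre line of the jaws, within the pads' length; the fingertips stand 8 mm ahead of it and the grasp point (between the pads) lies 11 mm behind it; z points along the fingers, y is the direction in which the jaws open and shut (so a half turn about z gives the same grasp; the last joint's range is limited). The gripper opens to 85 mm and grips with 20 to 120 N. Pads are 22 mm wide; open, the fingers measure 114 mm over their backs; the gripper's body (76 mm by 85 mm) begins 54 mm behind the grasp point. The pads swing forward as they close: fully open they stand 13 mm farther back than shut.
Start: joints at [-1.25, 0.238, -0.013, 1.319, 0, 1.571], TCP at [165.531, -498.176, 239.276] pointing down, gripper open.
Joint ranges: [-2.66, 2.66], [-1.03, 1.9], [-1.14, 1.46], [-1.82, 2.27], [-1.45, 1.34], [-3.14, 3.14]. Speed limits (rad/s): [2.22, 2.22, 2.79, 3.14, 3.14, 3.14].

## Interface

Orientations are given as [roll, pitch, yaw] about the fixed x, y, z axes, in that order (R = Rz(yaw) Ry(pitch) Rx(roll)).
In Python, from bench import manip gives the robot as it stands. The module is installed in compiled form; this text tells all that it offers.
- The arm moves only by the shell command python3 -m inch 'ROWS' [FORCE]. ROWS is JSON, a list of rows, each a list of 5 numbers: the shift along the tool's x, y, z in cm, then the turn about the tool's z in degrees, then the closure, from 0 (fully open) to 1 (shut). A call has exactly 8 rows; each row shifts and turns the commanded pose from where the row before left it, along the tool's axes as they then stand; what a row does not reach is not made up. A row lasts 1/8 s, in which the tool goes at most 62.5 mm and 10.7 degrees, less where a joint would pass 70% of its speed; a pose out of reach is approached as far as the arm can. A call with a gripper value outside its range is refused whole. The fingers move at their own pace and stop on an object; FORCE is the grip in N (left out, the last holds). Time passes only in rows, so rows that do not move let the fingers close, or fill a call up. It gives the time, the measured TCP pose, the force and the opening at its end, in the units of the state.
- manip.state(): the state, without advancing time (a new reading comes with each control period).
- manip.read_camera(name): name is "scene" or "top" or "wrist"; returns a dict with "pixels" (384x512x3 uint8, blue, green, red), "fov_y" (degrees; the focal length in pixels is half the picture's height over the tangent of half this angle, whatever the lens; pixels are square), "cx", "cy" (the principal point, pixels), "xyz" and "rotation" of the camera in the world; the wrist camera has in their place "T_tool_cam" (4x4, takes a point from camera to tool coordinates, whose origin is the TCP and whose axes are the flange's). Camera axes: x right, y down, z forward; pixel columns grow to the right and rows downward; lengths in mm; the calibration is good to about 2 mm. A picture is of the moment at which its call begins: read the wrist's pose just before it. There is no depth.
- manip.sign_off(): hands the job in, once; it reports no verdict.
Trained networks look in a picture, given as the dict that the camera call returned (one of the last four; its "shot" number tells which), for a name from the list of things; names that differ only in an ending like _2 or _b are one class to them, and where a whole thing is asked for, a point or a joint stands for the part that bears it (a point fixed in the world has none). Each returns a list of dicts, best first, with "confidence" (0 to 1); they miss things now and then, are a little off and sometimes report something else, mostly with a low value. They report only what shows in the picture. A call takes as long as a camera call.
- manip.trace(name, picture): "pixels" (384x512 bool, what is visible of it) and "position" ([column, row] in pixels, amid what is visible of it).
- manip.landmark_of(name, picture): "position" ([column, row] in pixels: a listed point, or the origin of a listed thing).
The state is a dict: "time_s": time; "q": joint angles; "qvel": joint speeds; "joint_torque": joint torques, N m; "position": TCP position; "tcp_rot": TCP orientation; "force": force on the tool from outside, world axes, zero at the start; "ft_torque": the same for the moment, N m; "grip_width": opening from 0.0 (shut) to 1.0 (fully open).
Only numpy, scipy, OpenCV 4.12 (cv2) and the standard library are available. Lean on these libraries where they do the work, as an engineer would, in place of code of your own. Each camera call takes 0.05 s, during which the arm holds its last target.

## Working session

There is one attempt and no reset: what is moved stays moved. The work goes in short steps, Python scripts to look and compute and a shell command to move; the robot and the scene stay as the last step left them, time stands still between calls to the robot, and variables do not carry over. Pictures are saved under pics/ and viewed, and the job is handed in when it is done.

```bash
mkdir -p pics; ls; python3 - <<'E'
from bench import manip
import cv2,numpy as np
s=manip.state()
for k,v in s.items(): print(k,v)
for n in ["scene","top","wrist"]:
    p=manip.read_camera(n); cv2.imwrite(f"pics/a_{n}.png",p["pixels"])
    print(n,{k:(np.round(v,3).tolist() if not isinstance(v,(str,int)) else v) for k,v in p.items() if k!="pixels"})
    for t in ["jar_mid","seat","board","pad","screw_jaw","oil_bottle_mid","fish_can_mid"]:
        try:
            print(t,[(np.round(d["position"],1).tolist(),round(d["confidence"],2)) for d in manip.landmark_of(t,p)][:3])
        except Exception as e: print(t,e)
E
```

```text
pics
time_s 0.0
q [-1.24999298e+00  2.38806515e-01 -1.42557196e-02  1.31921152e+00
  1.14356412e-05  1.57079994e+00]
qvel [ 4.61465434e-04 -6.61587401e-04 -1.55754677e-03  1.62971899e-03
 -2.67199694e-04  3.57887548e-05]
joint_torque [-2.30985170e-03 -5.38779759e+01  3.46440446e+01  1.82895816e-02
  1.38431606e-04  8.16400984e-06]
position [ 165.42197479 -497.82643872  238.66355463]
tcp_rot [-3.14011522e+00 -1.14302915e-05  3.20799720e-01]
force [-0.12080597 -0.43763267 -0.77837633]
ft_torque [ 0.02337953  0.043047   -0.0259164 ]
grip_width 0.9959294970320518
scene {'fov_y': 51.529, 'cx': 257.803, 'cy': 196.106, 'xyz': [855.8, 441.001, 776.213], 'rotation': [-2.58, 0.009, 2.344], 'shot': 1}
jar_mid [([379.1, 277.2], 0.66)]
seat [([183.2, 150.9], 0.94), ([278.0, 270.2], 0.56)]
board [([164.4, 161.5], 0.74)]
pad [([196.3, 159.0], 0.57)]
screw_jaw it knows: board, fish_can_mid, jar_mid, oil_bottle_mid, pad, seat
oil_bottle_mid [([344.2, 195.9], 0.69), ([166.6, 160.2], 0.63)]
fish_can_mid [([277.9, 272.8], 0.62)]
top {'fov_y': 57.725, 'cx': 257.632, 'cy': 194.029, 'xyz': [464.955, 135.786, 833.28], 'rotation': [-3.059, -0.026, -1.586], 'shot': 2}
jar_mid [([125.4, 201.8], 0.72)]
seat [([351.8, 180.7], 0.7)]
board []
pad [([336.1, 183.8], 0.74)]
screw_jaw it knows: board, fish_can_mid, jar_mid, oil_bottle_mid, pad, seat
oil_bottle_mid [([188.4, 238.9], 0.56)]
fish_can_mid [([195.9, 153.2], 0.65)]
wrist {'fov_y': 68.409, 'cx': 257.771, 'cy': 187.651, 'T_tool_cam': [[-0.0, -0.964, -0.267, 67.562], [1.0, 0.0, -0.001, 0.75], [0.001, -0.267, 0.964, -135.462], [0.0, 0.0, 0.0, 1.0]], 'shot': 3}
jar_mid []
seat []
board []
pad []
screw_jaw it knows: board, fish_can_mid, jar_mid, oil_bottle_mid, pad, seat
oil_bottle_mid []
fish_can_mid []
```

View pics/a_scene.png

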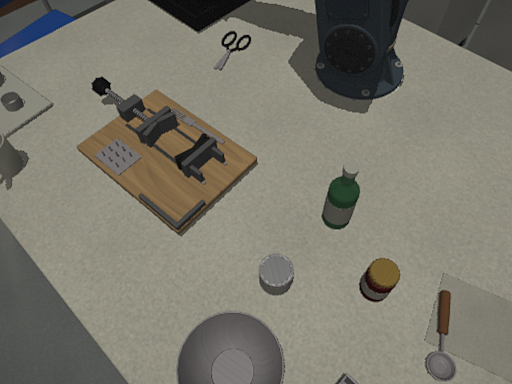

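View pics/a_top.png

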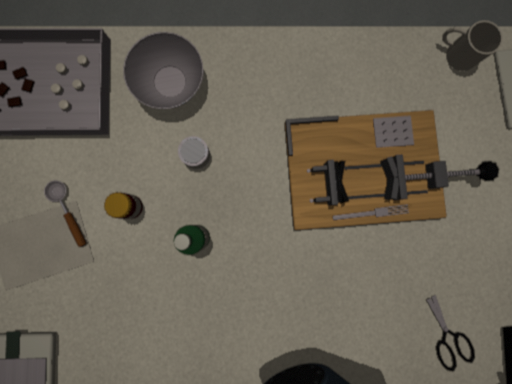

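View pics/a_wrist.png

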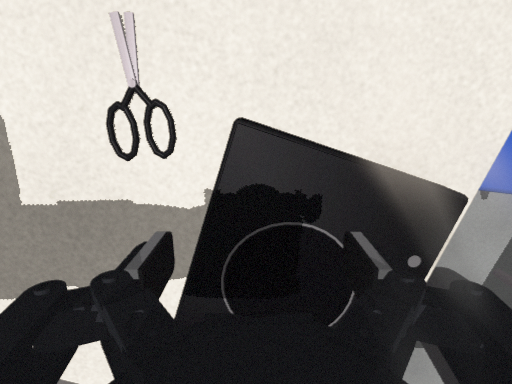

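The scene and top pictures show the jar (top 122,206; scene 380,280). The oil bottle is near it at top 190,240 and the can at 195,152. The vice's foam jaw is at top 338,183, and the screw jaw is to its right at 393,178. Next I triangulate these points.

```bash
cat > h.py <<'E'
import numpy as np,cv2
from scipy.spatial.transform import Rotation as Ro
from bench import manip
def cam(p,s=None):
    f=192/np.tan(np.radians(p["fov_y"]/2))
    K=np.array([[f,0,p["cx"]],[0,f,p["cy"]],[0,0,1]])
    if "xyz" in p:
        r=np.array(p["rotation"]); R=r if r.shape==(3,3) else Ro.from_euler("xyz",r).as_matrix(); t=np.array(p["xyz"])
    else:
        T=np.array(p["T_tool_cam"]); Rt=Ro.from_euler("xyz",s["tcp_rot"]).as_matrix()
        R=Rt@T[:3,:3]; t=Rt@T[:3,3]+np.array(s["position"])
    return K,R,t
def ray(c,uv):
    K,R,t=c; return t,R@np.linalg.solve(K,[uv[0],uv[1],1.])
def at_z(c,uv,z):
    t,d=ray(c,uv); return t+d*(z-t[2])/d[2]
def proj(c,X):
    K,R,t=c; x=(np.atleast_2d(X)-t)@R@K.T; return x[:,:2]/x[:,2:]
def tri(obs):
    A=0;b=0
    for c,uv in obs:
        t,d=ray(c,uv); d=d/np.linalg.norm(d); P=np.eye(3)-np.outer(d,d); A=A+P; b=b+P@t
    return np.linalg.solve(A,b)
E
python3 - <<'E'
from h import *
C={};P={};
for n in ["scene","top"]:
    p=manip.read_camera(n);P[n]=p;C[n]=cam(p)
Z={"jar_mid":46,"seat":30,"pad":33,"oil_bottle_mid":95,"fish_can_mid":26,"board":0}
for t,z in Z.items():
    o=[]
    for n in C:
        L=manip.landmark_of(t,P[n])
        if L: o.append((C[n],L[0]["position"])); print(t,n,np.round(L[0]["position"],1),round(L[0]["confidence"],2),at_z(C[n],L[0]["position"],z).round(1))
    if len(o)==2: print("   tri",tri(o).round(1))
for n in C:
  for t in ["pad","jar_mid","board"]:
    L=manip.trace(t,P[n])
    if L:
        m=L[0]["pixels"]; ys,xs=np.nonzero(m); print(n,t,xs.min(),xs.max(),ys.min(),ys.max(),m.sum(),L[0]["confidence"])
  im=P[n]["pixels"]
  y0,x0=(60,60) if n=="scene" else (90,270)
  cv2.imwrite(f"pics/b_{n}.png",cv2.resize(im[y0:y0+190 if n=="scene" else y0+150,x0:x0+240],None,fx=3.3,fy=3.1 if 0 else 3.0,interpolation=cv2.INTER_CUBIC))
E
```

```text
jar_mid scene [375. 278.] 0.96 [508.5 406.4  46. ]
jar_mid top [124.3 201.6] 0.84 [516.4 413.2  46. ]
   tri [515.6 407.4  61.6]
seat scene [187.  148.1] 0.92 [ 545.  -109.3   30. ]
seat top [349.3 181.8] 0.86 [ 557.  -101.2   30. ]
   tri [554.1 -94.4  51.2]
pad scene [195.5 156. ] 0.56 [547.8 -74.3  33. ]
pad top [336.6 182.5] 0.93 [555.4 -70.5  33. ]
   tri [553.4 -66.6  45.4]
oil_bottle_mid top [188.9 241.9] 0.71 [427.  260.7  95. ]
fish_can_mid scene [274.6 272. ] 0.81 [627.2 255.1  26. ]
board scene [167.8 162.1] 0.84 [ 593.5 -131.8    0. ]
board top [359.8 171.1] 0.88 [ 586.4 -136.8    0. ]
   tri [ 588.6 -141.6  -13.7]
scene pad 174 209 134 169 320 0.62
scene jar_mid 359 400 257 301 1320 0.78
scene board 77 256 77 233 13625 0.82
top pad 335 347 163 203 359 0.63
top jar_mid 104 142 193 219 860 0.55
top board 284 498 110 230 17040 0.68
```

View pics/b_top.png

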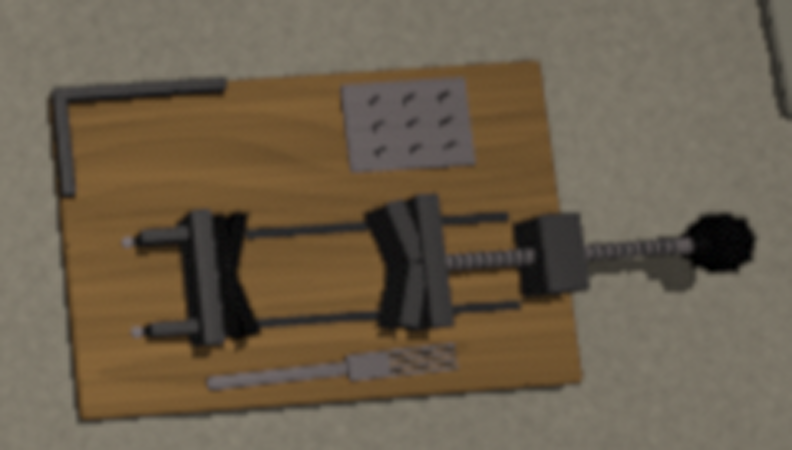

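View pics/b_scene.png

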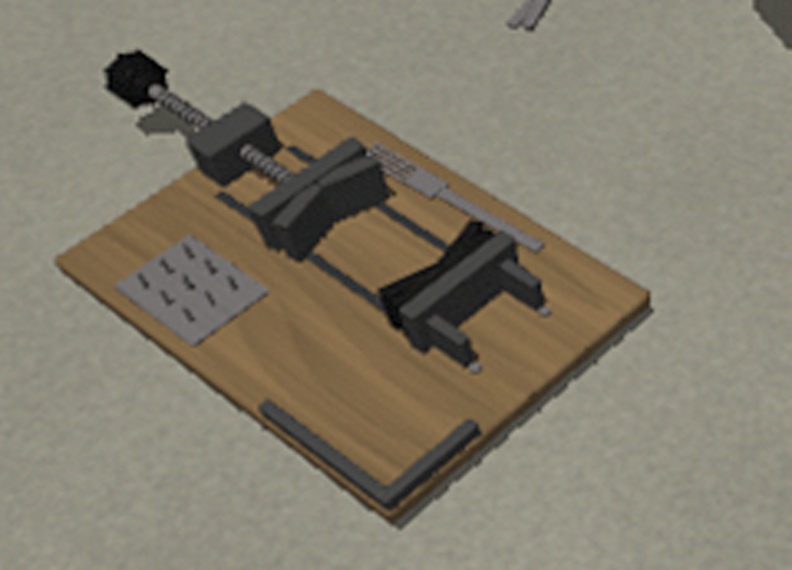

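```bash
python3 - <<'E'
from h import *
from scipy.optimize import least_squares
C={};P={}
for n in ["scene","top"]:
    p=manip.read_camera(n);P[n]=p;C[n]=cam(p)
cor=np.array([[180,130,30],[180,-130,30],[-180,-130,30],[-180,130,30]],float)
px={"top":[(433.6,110.7),(445.8,217.3),(294.2,229.3),(285.8,120.7)],"scene":[(77.3,147.3),(155.8,90),(257,157.7),(179.7,231.7)]}
def bp(v,X):
    c,s=np.cos(v[2]),np.sin(v[2]); X=np.atleast_2d(X)
    return np.c_[v[0]+c*X[:,0]-s*X[:,1],v[1]+s*X[:,0]+c*X[:,1],X[:,2]]
for S in (["top"],["scene"],["top","scene"]):
    f=lambda v:np.concatenate([(proj(C[n],bp(v,cor))-px[n]).ravel() for n in S])
    r=least_squares(f,[587,-140,-1.5]); print(S,r.x.round(4),np.round(r.fun,1)); v=r.x
    print(" seat",bp(v,[-41,-30,30]).round(1),"pad",bp(v,[-71,-30,33]).round(1))
# lid
for n,(y0,y1,x0,x1) in {"top":(185,225,95,150),"scene":(245,315,345,410)}.items():
    im=P[n]["pixels"][y0:y1,x0:x1]; h=cv2.cvtColor(im,cv2.COLOR_BGR2HSV)
    m=((h[...,0]>12)&(h[...,0]<30)&(h[...,1]>120)&(h[...,2]>60)).astype(np.uint8)
    ys,xs=np.nonzero(m); print(n,"lid",m.sum(),xs.min()+x0,xs.max()+x0,ys.min()+y0,ys.max()+y0, at_z(C[n],(xs.mean()+x0,ys.mean()+y0),88))
    cv2.imwrite(f"pics/c_{n}.png",cv2.resize(np.hstack([im,cv2.merge([m*255]*3)]),None,fx=6,fy=6,interpolation=cv2.INTER_NEAREST))
# overlay
im=P["top"]["pixels"].copy()
big=cv2.resize(im[90:240,270:510],None,fx=3.3,fy=3.3,interpolation=cv2.INTER_CUBIC)
def dr(img,c,X,o,s,col):
    q=proj(c,bp(v,X)); q=((q-o)*s).astype(int); cv2.polylines(img,[q],False,col,1)
def draw(img,c,o,s):
    for z in (33,75):
        dr(img,c,[[-59,15,z],[-71,-30,z],[-59,-75,z]],o,s,(0,255,0))
    dr(img,c,np.r_[cor,cor[:1]],o,s,(0,0,255))
    a=np.linspace(0,2*np.pi,40); dr(img,c,np.c_[-41+29*np.cos(a),-30+29*np.sin(a),0*a+30],o,s,(255,0,0))
    for k in (65,100): dr(img,c,[[-41+k-12,20,78],[-41+k,-30,78],[-41+k-12,-80,78]],o,s,(255,255,0))
draw(big,C["top"],np.array([270,90]),3.3); cv2.imwrite("pics/d_top.png",big)
im=P["scene"]["pixels"]; big=cv2.resize(im[60:250,60:280],None,fx=3.3,fy=3.1,interpolation=cv2.INTER_CUBIC)
draw(big,C["scene"],np.array([60,60]),np.array([3.3,3.1])); cv2.imwrite("pics/d_scene.png",big)
E
```

```text
['top'] [ 587.467  -140.2491   -1.5107] [ 0.5 -0.9  1.1  1.  -0.4  0.7 -1.2 -1. ]
 seat [[ 555.1 -101.1   30. ]] pad [[553.3 -71.2  33. ]]
['scene'] [ 587.1813 -135.9668   -1.4983] [-1.7 -0.2  0.2 -1.2  1.9 -0.7 -0.4  1. ]
 seat [[554.3 -97.2  30. ]] pad [[552.1 -67.3  33. ]]
['top', 'scene'] [ 587.0441 -138.4479   -1.5049] [-0.6 -1.1  0.7  0.8 -0.8  1.3 -2.2 -0.4 -2.  -1.2  0.2 -1.8  1.2 -0.8
 -1.8  0.3]
 seat [[554.4 -99.5  30. ]] pad [[552.4 -69.6  33. ]]
top lid 509 105 129 193 217 [507.21468062 413.65732602  88.        ]
scene lid 682 369 399 258 288 [508.53837317 414.13993775  88.        ]
```

View pics/d_top.png

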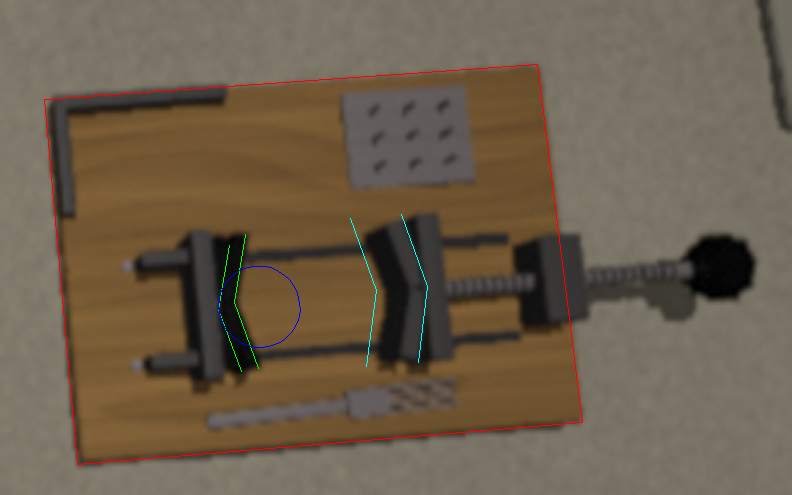

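View pics/d_scene.png

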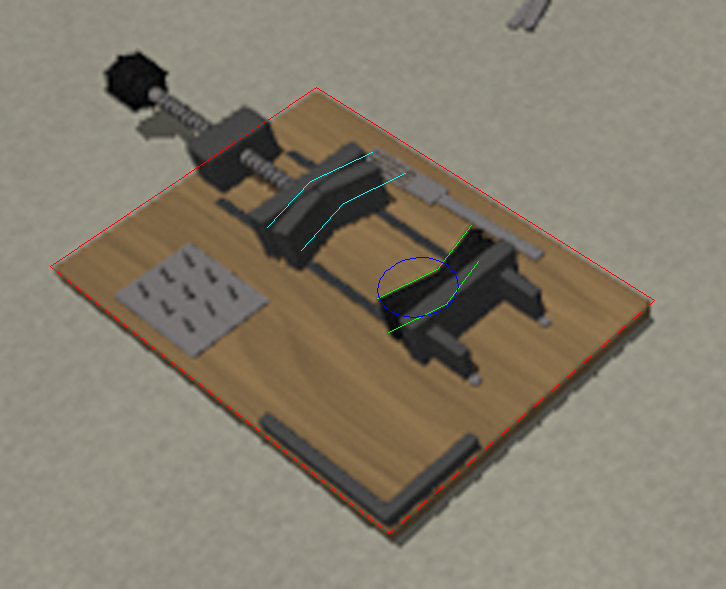

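View pics/c_top.png

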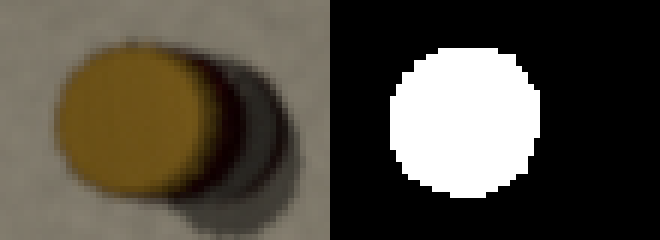

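Jar axis is at about (508, 414), with the lid agreeing between both views to within 2 mm. The seat is at about (554.5, -99.5) and the board yaw about -1.505. The board outline fits both pictures. I'll go above the vice first for a closer wrist view, with the tool axes aligned to the board's.

```bash
cat >> h.py <<'E'
def plan(target,yaw,n,s=None,turn=None):
    s=s or manip.state(); p=np.array(s["position"]); y=s["tcp_rot"][2]
    dy=(yaw-y) if turn is None else turn
    d=(np.array(target,float)-p)/n
    for k in range(n):
        a=y+dy*k/n
        ex=np.array([np.cos(a),np.sin(a),0]); ey=np.array([np.sin(a),-np.cos(a),0])
        print(np.round([d@ex/10,d@ey/10,-d[2]/10,-np.degrees(dy/n)],2).tolist())
    print("pos",p.round(1),"rot",np.round(s["tcp_rot"],3))
E
python3 -c "
from h import *
plan([555,-110,195],-1.505,16)"
```

```text
[3.08, -1.53, 0.28, 6.54]
[2.88, -1.88, 0.28, 6.54]
[2.65, -2.19, 0.28, 6.54]
[2.38, -2.48, 0.28, 6.54]
[2.08, -2.73, 0.28, 6.54]
[1.76, -2.95, 0.28, 6.54]
[1.41, -3.13, 0.28, 6.54]
[1.05, -3.27, 0.28, 6.54]
[0.67, -3.37, 0.28, 6.54]
[0.28, -3.43, 0.28, 6.54]
[-0.11, -3.43, 0.28, 6.54]
[-0.5, -3.4, 0.28, 6.54]
[-0.89, -3.32, 0.28, 6.54]
[-1.26, -3.2, 0.28, 6.54]
[-1.62, -3.03, 0.28, 6.54]
[-1.95, -2.83, 0.28, 6.54]
pos [ 165.5 -498.2  239.3] rot [-3.142  0.     0.321]
```

```bash
python3 -m inch '[[3.1,-1.5,0.2,6.5,0],[2.9,-1.9,0.2,6.5,0],[2.6,-2.2,0.2,6.5,0],[2.4,-2.5,0.2,6.5,0],[2.1,-2.7,0.2,6.5,0],[1.8,-2.9,0.2,6.5,0],[1.4,-3.1,0.2,6.5,0],[1.0,-3.3,0.2,6.5,0]]'; python3 -m inch '[[0.7,-3.4,0.3,6.5,0],[0.3,-3.4,0.3,6.5,0],[-0.1,-3.4,0.3,6.5,0],[-0.5,-3.4,0.3,6.5,0],[-0.9,-3.3,0.3,6.5,0],[-1.3,-3.2,0.4,6.5,0],[-1.6,-3.0,0.5,6.5,0],[-1.9,-2.8,0.6,6.5,0]]'
python3 - <<'E'
from h import *
s=manip.state(); p=manip.read_camera("wrist"); cv2.imwrite("pics/e_wrist.png",p["pixels"])
import pickle; pickle.dump((s,p),open("w1.pkl","wb"))
print(s["position"],s["tcp_rot"],s["qvel"].round(3) if hasattr(s["qvel"],"round") else s["qvel"])
c=cam(p,s)
for t,z in {"seat":30,"pad":33,"board":0}.items():
    for L in manip.landmark_of(t,p)[:2]: print(t,np.round(L["position"],1),round(L["confidence"],2),at_z(c,L["position"],z).round(1))
E
```

```text
time_s: 3.15
position: [360.6, -303.3, 223.3]
tcp_rot: [3.142, -0.0, -0.591]
force: [-0.5, -0.3, 0.4]
grip_width: 1.002
time_s: 4.15
position: [255.0, -295.5, 224.3]
tcp_rot: [-2.882, 0.106, -1.056]
force: [0.5, -0.4, -0.5]
grip_width: 1.003
[ 254.98021071 -295.52415075  224.31804456] [-2.88200788  0.10585309 -1.05566175] [-0.482 -0.198 -0.247  0.165  0.229 -0.   ]
seat [ 56.3 156.2] 0.89 [560.5 -99.8  30. ]
seat [ 51.3 366.5] 0.25 [483.3 444.2  30. ]
pad [ 53.  176.7] 0.97 [557.4 -64.6  33. ]
board [ 64.3 119.6] 0.72 [ 585.4 -142.3    0. ]
```

View pics/e_wrist.png

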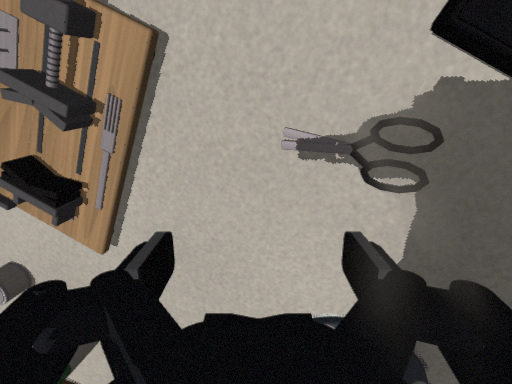

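```bash
python3 -c "
from h import *
s=manip.state(); print(s['q'],s['qvel'],s['position'],s['tcp_rot'])"
python3 -m inch '[[0,0,0,-10,0],[0,0,0,-10,0],[0,0,0,-10,0],[0,0,0,-10,0],[0,0,0,-10,0],[0,0,0,-10,0],[0,0,0,0,0],[0,0,0,0,0]]'
python3 -c "
from h import *
s=manip.state(); print(s['q'],s['qvel'],s['position'],s['tcp_rot'])"
```

```text
[-1.05525646  0.08468126 -0.27408346  1.31653815  0.25836986  3.14059186] [ 0.02012759  0.00994261  0.01189609 -0.00614375 -0.00066694  0.00100467] [ 255.50456273 -296.04375701  224.39658357] [-2.88312143  0.1042508  -1.0542836 ]
time_s: 5.35
position: [256.0, -295.7, 224.2]
tcp_rot: [-2.918, -0.168, -0.042]
force: [0.2, -0.1, -1.1]
grip_width: 1.002
[-1.05376528  0.08551226 -0.27383734  1.31676898  0.2585036   2.09722552] [-0.00550304 -0.00349681 -0.00275594  0.00334224  0.00090243 -0.01160973] [ 256.0090653  -295.69563393  224.18077588] [-2.91799561 -0.16776279 -0.04197791]
```

The last joint hit its range limit during the turn (yaw goes as q1 − q6 + π), and that tilted the tool by 0.28 rad. At the opposite limit (q6 = −3.14) the tool pose is identical and the constraint is mirrored. So replaying the move backwards there should undo the tilt. First I wind q6 over.

```bash
for i in 1; do python3 -m inch '[[0,0,0,-10.7,0],[0,0,0,-10.7,0],[0,0,0,-10.7,0],[0,0,0,-10.7,0],[0,0,0,-10.7,0],[0,0,0,-10.7,0],[0,0,0,-10.7,0],[0,0,0,-10.7,0]]'; done
python3 -m inch '[[0,0,0,-10.7,0],[0,0,0,-10.7,0],[0,0,0,-10.7,0],[0,0,0,-10.7,0],[0,0,0,-10.7,0],[0,0,0,-10.7,0],[0,0,0,-10.7,0],[0,0,0,-10.7,0]]'
python3 -m inch '[[0,0,0,-10.7,0],[0,0,0,-10.7,0],[0,0,0,-10.7,0],[0,0,0,-10.7,0],[0,0,0,-10.7,0],[0,0,0,-10.7,0],[0,0,0,-10.7,0],[0,0,0,-10.7,0]]'
python3 -c "
from h import *
s=manip.state(); print(s['q'],s['position'],s['tcp_rot'],Ro.from_euler('xyz',s['tcp_rot']).as_matrix()[:,2])"
```

```text
time_s: 6.35
position: [255.8, -295.7, 224.2]
tcp_rot: [2.986, -0.232, 1.495]
force: [-0.1, -0.5, 0.1]
grip_width: 1.003
time_s: 7.35
position: [255.7, -295.7, 224.2]
tcp_rot: [2.896, 0.134, 2.955]
force: [-0.3, -0.6, 0.1]
grip_width: 0.998
time_s: 8.35
position: [255.8, -295.7, 224.2]
tcp_rot: [-3.023, 0.253, -1.803]
force: [0.2, 0.4, 0.2]
grip_width: 1.001
[-1.05436816  0.08520564 -0.27409877  1.3168648   0.25857128 -2.39165612] [ 255.75362251 -295.6745019   224.22031785] [-3.02317896  0.25296771 -1.80294164] [ 0.1721454   0.21467968 -0.96139409]
```

```bash
python3 -m inch '[[0,0,0,-10.7,0],[0,0,0,-10.7,0],[0,0,0,-10.7,0],[0,0,0,-10.7,0],[1.9,2.8,-0.6,-6.5,0],[1.6,3.0,-0.5,-6.5,0],[1.3,3.2,-0.4,-6.5,0],[0.9,3.3,-0.3,-6.5,0]]'
python3 -c "
from h import *
s=manip.state(); print(s['q'],s['position'],s['tcp_rot'],Ro.from_euler('xyz',s['tcp_rot']).as_matrix()[:,2])"
```

```text
time_s: 9.35
position: [327.3, -304.0, 211.2]
tcp_rot: [-3.012, 0.013, -0.839]
force: [-0.1, 0.1, 0.5]
grip_width: 1.001
[-0.83509549  0.12450236 -0.2370675   1.22174817  0.1295851  -3.13746744] [ 327.3060732  -304.03512859  211.2393533 ] [-3.01205986  0.01305467 -0.83918646] [ 0.08746792  0.09592729 -0.99153785]
```

```bash
python3 -m inch '[[0.2,1.7,-0.1,-3.2,0],[0.2,1.7,-0.1,-3.2,0],[0,1.7,-0.1,-3.2,0],[0,1.7,-0.1,-3.2,0],[-0.1,1.7,-0.1,-3.2,0],[-0.1,1.7,-0.1,-3.2,0],[0,0,0,0,0],[0,0,0,0,0]]'
python3 -c "
from h import *
s=manip.state(); print(s['q'],s['position'],s['tcp_rot'],Ro.from_euler('xyz',s['tcp_rot']).as_matrix()[:,2])"
```

```text
time_s: 10.35
position: [351.2, -275.9, 208.7]
tcp_rot: [-3.123, -0.013, -0.679]
force: [-0.1, -0.8, 0.1]
grip_width: 1.001
[-0.67808341  0.10809455 -0.25663547  1.19280944  0.01819735 -3.14057644] [ 351.22108004 -275.92575178  208.67922574] [-3.12338185 -0.01323837 -0.67909954] [ 0.02173672  0.00585645 -0.99974658]
```

```bash
python3 -c "
from h import *
s=manip.state(); s=dict(s); s['position']=[357,-270,208]; s['tcp_rot']=[3.14,0,-.66]
plan([553,-110,195],-1.505,7,s)"
```

```text
[0.81, -3.52, 0.19, 6.92]
[0.38, -3.59, 0.19, 6.92]
[-0.06, -3.61, 0.19, 6.92]
[-0.49, -3.58, 0.19, 6.92]
[-0.92, -3.5, 0.19, 6.92]
[-1.33, -3.36, 0.19, 6.92]
[-1.73, -3.18, 0.19, 6.92]
pos [ 357 -270  208] rot [ 3.14  0.   -0.66]
```

```bash
python3 -m inch '[[-0.1,1.7,-0.1,-3.2,0],[0.8,-3.5,0.1,6.9,0],[0.4,-3.6,0.1,6.9,0],[-0.1,-3.6,0.1,6.9,0],[-0.5,-3.6,0.1,6.9,0],[-0.9,-3.5,0.1,6.9,0],[-1.3,-3.4,0.1,6.9,0],[-1.7,-3.2,0.1,6.9,0]]'
python3 - <<'E'
from h import *
p=manip.read_camera("top")
s=manip.state(); p=manip.read_camera("wrist"); cv2.imwrite("pics/f_wrist.png",p["pixels"])
import pickle; pickle.dump((s,p),open("w1.pkl","wb"))
print(s["q"],s["position"],s["tcp_rot"],np.abs(s["qvel"]).max(),Ro.from_euler('xyz',s['tcp_rot']).as_matrix()[:,2])
c=cam(p,s)
for t,z in {"seat":30,"pad":33,"board":0}.items():
    for L in manip.landmark_of(t,p)[:2]: print(t,np.round(L["position"],1),round(L["confidence"],2),at_z(c,L["position"],z).round(1))
E
```

```text
time_s: 11.35
position: [549.9, -107.6, 202.8]
tcp_rot: [-3.132, -0.011, -1.498]
force: [0.8, -1.3, 0.1]
grip_width: 0.998
[-0.18507453  0.30711002 -0.01269353  1.23750804 -0.00626394 -1.82373858] [ 552.95631186 -105.4269836   202.33880099] [-3.13010405 -0.00943867 -1.50302506] 0.2525518742449385 [ 0.01210111 -0.00863826 -0.99988947]
seat [257.  180.3] 0.7 [555.5 -98.1  30. ]
pad [258.4 202.7] 0.55 [552.2 -72.8  33. ]
board [233.4 140.8] 0.84 [ 586.7 -137.1    0. ]
```

View pics/f_wrist.png

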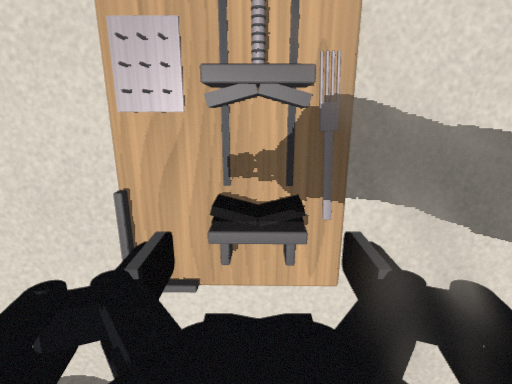

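```bash
cat > ov.py <<'E'
from h import *
import pickle,sys
s,p=pickle.load(open("w1.pkl","rb")); c=cam(p,s)
v=[float(a) for a in sys.argv[1:4]]
def bp(X):
    cc,ss=np.cos(v[2]),np.sin(v[2]); X=np.atleast_2d(np.array(X,float))
    return np.c_[v[0]+cc*(X[:,0]+41)-ss*(X[:,1]+30),v[1]+ss*(X[:,0]+41)+cc*(X[:,1]+30),X[:,2]]
o=np.array([90,20]);k=2.4
big=cv2.resize(p["pixels"][20:260,90:380],None,fx=k,fy=k,interpolation=cv2.INTER_CUBIC)
big=cv2.convertScaleAbs(big,alpha=1.6,beta=20)
def dr(X,col):
    q=((proj(c,bp(X))-o+.5)*k).astype(int); cv2.polylines(big,[q],False,col,1)
for z,col in ((33,(0,160,0)),(75,(0,255,0))): dr([[-59,15,z],[-71,-30,z],[-59,-75,z]],col)
dr([[180,130,30],[180,-130,30],[-180,-130,30],[-180,130,30],[180,130,30]],(0,0,255))
a=np.linspace(0,2*np.pi,40); dr(np.c_[-41+29*np.cos(a),-30+29*np.sin(a),0*a+30],(255,0,0))
for kk in (65,85,100): dr([[-41+kk-12,20,78],[-41+kk,-30,78],[-41+kk-12,-80,78]],(255,255,0))
dr([[30,48,30],[120,48,30],[120,118,30],[30,118,30],[30,48,30]],(255,0,255))
cv2.imwrite("pics/"+sys.argv[4],big)
E
python3 ov.py 554.5 -99.5 -1.505 g1.png
```

```text
(no output)
```

View pics/g1.png

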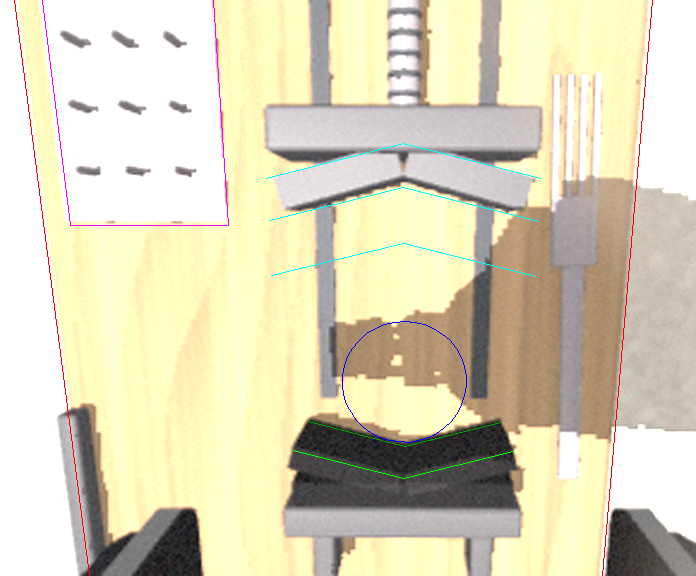

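The board overlay lies on the wrist picture to about 1–2 mm: foam V root at overlay (403,443), screw jaw about 23 mm open. So seat = (554.5, −99.5) and yaw −1.505. The remaining tool tilt is 0.015 rad. Now to the jar, raised over the bottle.

```bash
python3 -m inch '[[-6.0,0,-0.6,0,0],[-6.0,0,-0.6,0,0],[-6.0,0.1,-0.5,0,0],[-6.0,0.1,-0.4,0,0],[-6.0,0.2,-0.3,0,0],[-6.0,0.2,0,0,0],[-6.0,0.2,0,0,0],[-6.0,0.2,0,0,0]]' 60
python3 - <<'E'
from h import *
s=manip.state(); p=manip.read_camera("wrist"); cv2.imwrite("pics/j_wrist.png",p["pixels"])
print(s["q"],s["position"],s["tcp_rot"],np.abs(s["qvel"]).max())
c=cam(p,s)
for t,z in {"jar_mid":46,"oil_bottle_mid":95,"fish_can_mid":26}.items():
    for L in manip.landmark_of(t,p)[:2]: print(t,np.round(L["position"],1),round(L["confidence"],2),at_z(c,L["position"],z).round(1))
h=cv2.cvtColor(p["pixels"],cv2.COLOR_BGR2HSV)
m=((h[...,0]>12)&(h[...,0]<30)&(h[...,1]>120)&(h[...,2]>60)).astype(np.uint8)
n,l,st,ce=cv2.connectedComponentsWithStats(m)
for i in range(1,n):
    if st[i,4]>300: print(st[i],ce[i],at_z(c,ce[i],88))
E
```

```text
time_s: 12.6
position: [502.3, 370.0, 222.5]
tcp_rot: [-3.131, -0.01, -1.495]
force: [1.2, -1.4, -0.8]
grip_width: 1.004
[ 0.64163803  0.41323714  0.20028598  1.35462705 -0.01413658 -1.00487847] [502.26846963 369.96877963 222.45101042] [-3.13129592 -0.01020683 -1.49515145] 0.6906266754966508
fish_can_mid [149.6  64.2] 0.61 [631.5 261.8  26. ]
[ 226  196   54   53 2140] [252.19813084 222.04672897] [506.39884527 412.34324155  88.        ]
```

View pics/j_wrist.png

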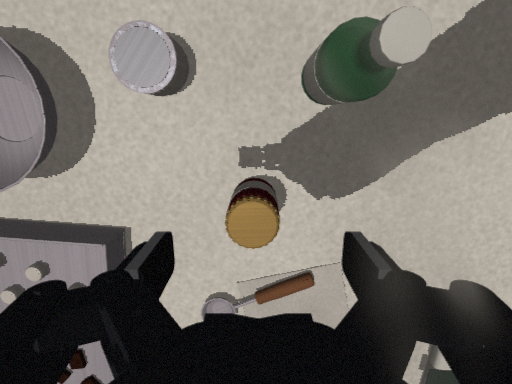

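```bash
python3 -m inch '[[-1.8,-0.1,1,0,0],[-1.8,-0.1,1,0,0],[0,0,1.5,0,0],[0,0,1.5,0,0],[0,0,1.5,0,0],[0,0,1,0,0],[0,0,0,0,0],[0,0,0,0,0]]'
python3 -c "
from h import *
plan([507,413.3,45],-1.505,1)"
```

```text
time_s: 13.8
position: [502.9, 404.9, 147.1]
tcp_rot: [-3.131, -0.01, -1.495]
force: [0.3, -0.4, -0.1]
grip_width: 0.997
[-0.81, -0.47, 10.21, 0.56]
pos [502.9 404.9 147.1] rot [-3.131 -0.01  -1.495]
```

```bash
python3 -m inch '[[-0.5,-0.2,1,0.6,0],[-0.4,-0.2,1.5,0,0],[0,0,1.8,0,0],[0,0,1.8,0,0],[0,0,1.8,0,0],[0,0,1.5,0,0],[0,0,0.8,0,0],[0,0,0,0,0]]'
python3 - <<'E'
from h import *
plan([507,413.3,45],-1.505,1)
p=manip.read_camera("top");p=manip.read_camera("scene"); cv2.imwrite("pics/k_scene.png",cv2.resize(p["pixels"][150:350,280:480],None,fx=3,fy=3))
p=manip.read_camera("wrist"); cv2.imwrite("pics/k_wrist.png",p["pixels"])
E
```

```text
time_s: 14.8
position: [506.8, 413.0, 43.9]
tcp_rot: [-3.133, -0.01, -1.506]
force: [-0.1, 0.4, -0.1]
grip_width: 0.998
[-0.03, -0.02, -0.11, -0.03]
pos [506.8 413.   43.9] rot [-3.133 -0.01  -1.506]
```

View pics/k_scene.png

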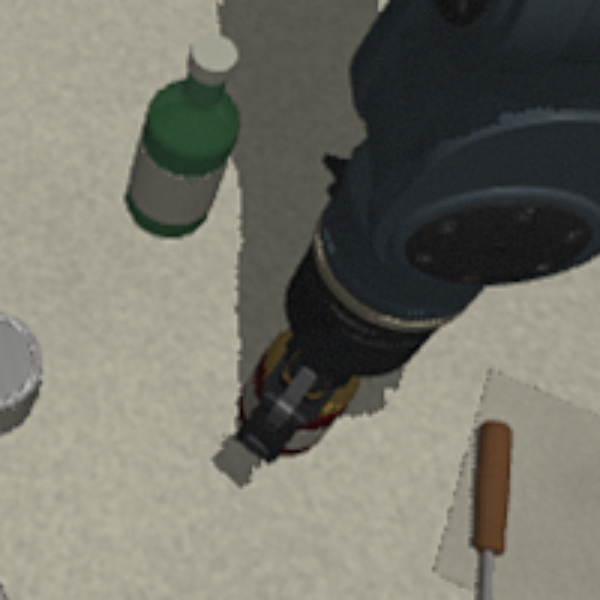

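View pics/k_wrist.png

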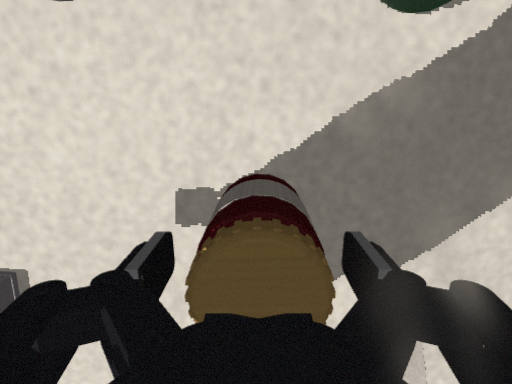

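Jar is centred between the fingers (lid centre at column 260, finger midline 258). Close at 60 N.

```bash
python3 -m inch '[[0,0,0,0,1],[0,0,0,0,1],[0,0,0,0,1],[0,0,0,0,1],[0,0,0,0,1],[0,0,0,0,1],[0,0,0,0,1],[0,0,0,0,1]]' 60
python3 -c "
from h import *
s=manip.state();print(s['position'],s['force'],s['ft_torque'],s['grip_width'])"
```

```text
time_s: 15.95
position: [507.2, 413.3, 45.5]
tcp_rot: [-3.131, -0.009, -1.506]
force: [-1.4, -1.1, 4.3]
grip_width: 0.665
[507.23078297 413.32115784  45.49975892] [-1.41082177 -1.06517231  4.34680889] [-0.11823604  0.41251047  0.0647386 ] 0.6646710571438957
```

```bash
python3 -m inch '[[0,0,-2,0,1],[0,0,-3,0,1],[1,-0.1,-3,0,1],[3,-0.1,-3,0,1],[4,-0.2,-2,0,1],[5,-0.2,-1.5,0,1],[6,-0.2,0,0,1],[6,-0.2,0,0,1]]' 
python3 -m inch '[[6,-0.2,0,0,1],[6,-0.1,0,0,1],[5,0,0,0,1],[4,0,0.5,0,1],[3,0,0.8,0,1],[2,0,1,0,1],[0.8,0,0.8,0,1],[0,0,0,0,1]]'
python3 - <<'E'
from h import *
plan([555.5,-114.5,110],-1.505,1)
s=manip.state();print(s['position'],s['force'],s['ft_torque'],s['grip_width'],s['q'])
p=manip.read_camera("scene"); cv2.imwrite("pics/l_scene.png",cv2.resize(p["pixels"][40:250,40:300],None,fx=3,fy=2.8))
s=manip.state();p=manip.read_camera("wrist"); cv2.imwrite("pics/l_wrist.png",p["pixels"])
E
```

```text
time_s: 16.95
position: [531.7, 164.0, 192.4]
tcp_rot: [-3.131, -0.01, -1.505]
force: [1.3, -0.5, -1.9]
grip_width: 0.662
time_s: 17.95
position: [552.1, -101.6, 163.0]
tcp_rot: [-3.133, -0.009, -1.506]
force: [0.3, 0.3, -1.8]
grip_width: 0.664
[1.31, -0.26, 5.3, -0.05]
pos [ 552.1 -101.6  163. ] rot [-3.133 -0.009 -1.506]
[ 552.08089789 -101.59633554  162.95051555] [ 0.29591377  0.30544596 -1.75382938] [ 0.07839927  0.0635996  -0.04078554] 0.6644285548299121 [-0.17829045  0.32746474 -0.08672175  1.14637988 -0.00694705 -1.81413224]
```

View pics/l_scene.png

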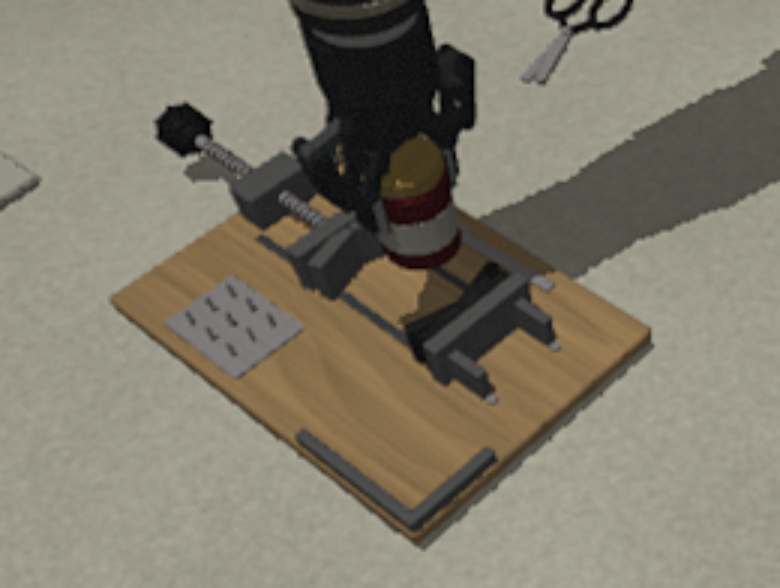

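View pics/l_wrist.png

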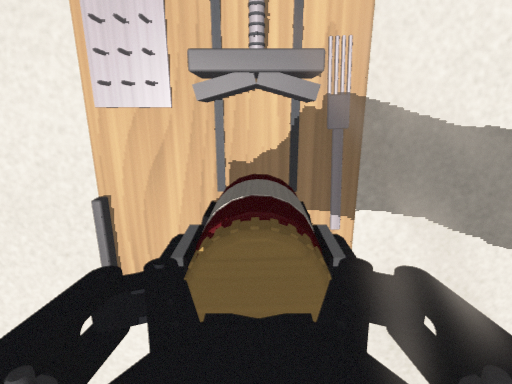

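```bash
python3 - <<'E'
from h import *
p=manip.read_camera("wrist")
T=np.array(p["T_tool_cam"]); f=192/np.tan(np.radians(p["fov_y"]/2))
def row(x,z,y=0):
    q=T[:3,:3].T@(np.array([x,y,z])-T[:3,3]); return p["cx"]+f*q[0]/q[2],p["cy"]+f*q[1]/q[2]
for d in (-4,-2,0,2,4): print(d,"lid top front",row(d+27.5,-46.5),"lid bottom front",row(d+27.5,-32.5)[1],"foot front",row(d+29,45.5)[1],"shoulder",row(d+29,-28.5)[1])
im=p["pixels"]; print([ (r,im[r,258].tolist()) for r in range(170,235,3)])
E
```

```text
-4 lid top front (np.float64(258.60169094875107), np.float64(243.21417443099205)) lid bottom front 226.94806365903503 foot front 177.2295594217444 shoulder 219.56290105970888
-2 lid top front (np.float64(258.6059409514819), np.float64(237.91572782393354)) lid bottom front 222.21706497249843 foot front 174.2629023948182 shoulder 214.94045031198254
0 lid top front (np.float64(258.61023806123694), np.float64(232.55855324227002)) lid bottom front 217.44005405180604 foot front 171.27906201304202 shoulder 210.2744102644125
2 lid top front (np.float64(258.6145830655821), np.float64(227.1416688333955)) lid bottom front 212.61635636561763 foot front 168.2778885496609 shoulder 205.56416143131443
4 lid top front (np.float64(258.61897676973786), np.float64(221.66407073504297)) lid bottom front 207.7452841331654 foot front 165.25923053333193 shoulder 200.8090725323919
[(170, [75, 99, 124]), (173, [75, 100, 124]), (176, [13, 7, 43]), (179, [84, 90, 93]), (182, [88, 96, 99]), (185, [91, 97, 102]), (188, [94, 99, 103]), (191, [92, 97, 102]), (194, [100, 105, 109]), (197, [11, 10, 43]), (200, [7, 12, 41]), (203, [14, 12, 45]), (206, [14, 15, 44]), (209, [14, 13, 45]), (212, [25, 22, 58]), (215, [20, 21, 58]), (218, [34, 59, 80]), (221, [43, 70, 86]), (224, [39, 68, 84]), (227, [51, 83, 103]), (230, [46, 80, 97]), (233, [49, 81, 102])]
```

```bash
python3 -m inch '[[0.7,-0.1,0.4,0,1],[0.6,0,1.0,0,1],[0,0,1.6,0,1],[0,0,1.6,0,1],[0,0,1.6,0,1],[0,0,1.2,0,1],[0,0,0.7,0,1],[0,0,0.2,0,1]]' 
python3 - <<'E'
from h import *
s=manip.state();print(s['position'],s['force'],s['ft_torque'],s['grip_width'],s['tcp_rot'])
p=manip.read_camera("scene"); cv2.imwrite("pics/m_scene.png",cv2.resize(p["pixels"][60:220,80:280],None,fx=4,fy=3.7,interpolation=cv2.INTER_CUBIC))
p=manip.read_camera("wrist"); cv2.imwrite("pics/m_wrist.png",p["pixels"])
E
```

```text
time_s: 19.1
position: [555.1, -115.6, 80.6]
tcp_rot: [-3.132, -0.01, -1.506]
force: [0.2, -0.2, -1.7]
grip_width: 0.668
[ 555.14891289 -115.61541965   80.57517939] [ 0.20048646 -0.2051113  -1.6646614 ] [-0.00468756 -0.00107391 -0.07091625] 0.6676084548185105 [-3.13226154 -0.00976401 -1.50570953]
```

View pics/m_scene.png

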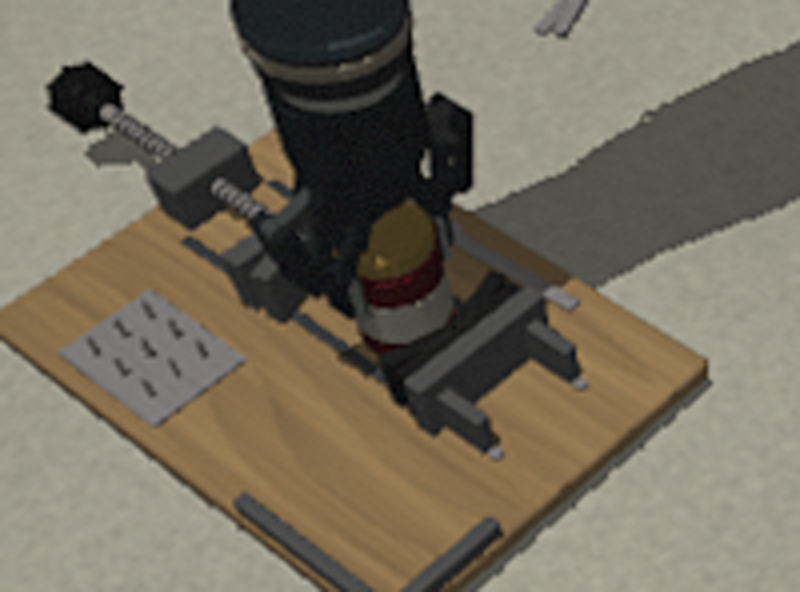

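View pics/m_wrist.png

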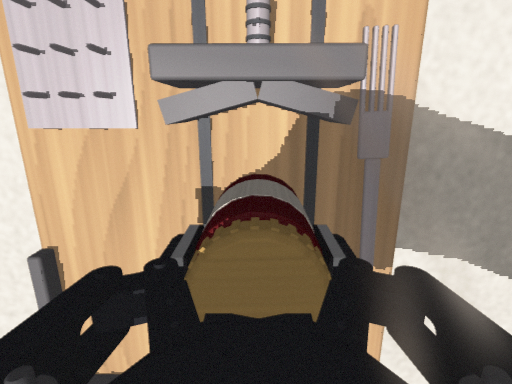

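```bash
python3 -m inch '[[0,0,0.1,0,1],[0,0,0.1,0,1],[0,0,0.1,0,1],[0,0,0.1,0,1],[0,0,0,0,1],[0,0,0,0,1],[0,0,0,0,1],[0,0,0,0,1]]' 
python3 - <<'E'
from h import *
s=manip.state();print(s['position'],s['force'],s['ft_torque'],s['grip_width'],s['tcp_rot'])
E
```

```text
time_s: 20.2
position: [555.3, -115.6, 77.0]
tcp_rot: [-3.132, -0.01, -1.506]
force: [-0.3, -0.1, -2.0]
grip_width: 0.663
[ 555.32929144 -115.61733013   76.99268676] [-0.2572677  -0.09926829 -1.96084901] [0.01246131 0.05295511 0.02102638] 0.6633030730138519 [-3.13172837 -0.0098584  -1.50563922]
```

```bash
python3 -m inch '[[0,0,0.1,0,1],[0,0,0.1,0,1],[0,0,0,0,1],[0,0,0,0,1],[0,0,0,0,1],[0,0,0,0,1],[0,0,0,0,1],[0,0,0,0,1]]' 
python3 - <<'E'
from h import *
s=manip.state();print(s['position'],s['force'],s['ft_torque'],s['grip_width'],s['tcp_rot'])
E
```

```text
time_s: 21.2
position: [555.4, -115.7, 75.5]
tcp_rot: [-3.131, -0.01, -1.506]
force: [-1.0, 0.1, 5.0]
grip_width: 0.666
[ 555.38995365 -115.65350615   75.48495912] [-1.042502    0.07203486  4.98547158] [ 0.10868874  0.64619266 -0.00810063] 0.6655900984626315 [-3.13133273 -0.01005877 -1.50570568]
```

The foot touches the board (force up 7 N, TCP at 75.5 as expected). I ease off slightly, then advance towards the foam.

```bash
python3 -m inch '[[0,0,-0.04,0,1],[-0.2,0,0,0,1],[-0.2,0,0,0,1],[-0.2,0,0,0,1],[-0.2,0,0,0,1],[-0.2,0,0,0,1],[-0.2,0,0,0,1],[0,0,0,0,1]]' 
python3 - <<'E'
from h import *
s=manip.state();print(s['position'],s['force'],s['ft_torque'],s['grip_width'],s['tcp_rot'])
p=manip.read_camera("scene"); cv2.imwrite("pics/n_scene.png",cv2.resize(p["pixels"][60:220,80:280],None,fx=4,fy=3.7,interpolation=cv2.INTER_CUBIC))
p=manip.read_camera("top"); cv2.imwrite("pics/n_top.png",cv2.resize(p["pixels"][100:240,280:460],None,fx=4,fy=4,interpolation=cv2.INTER_CUBIC))
E
```

```text
time_s: 22.2
position: [554.9, -103.5, 75.5]
tcp_rot: [-3.131, -0.01, -1.505]
force: [1.5, -3.3, 5.4]
grip_width: 0.664
[ 554.87099457 -103.49137516   75.51300276] [ 1.46790095 -3.32984408  5.36005942] [-0.6038957  -0.11587681  0.04545658] 0.6644766779868764 [-3.13104219 -0.00998279 -1.50549245]
```

View pics/n_scene.png

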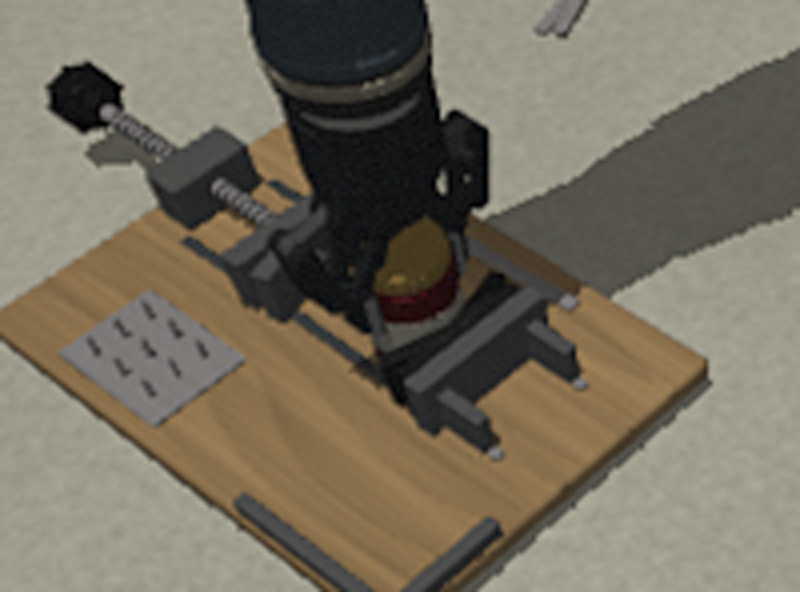

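View pics/n_top.png

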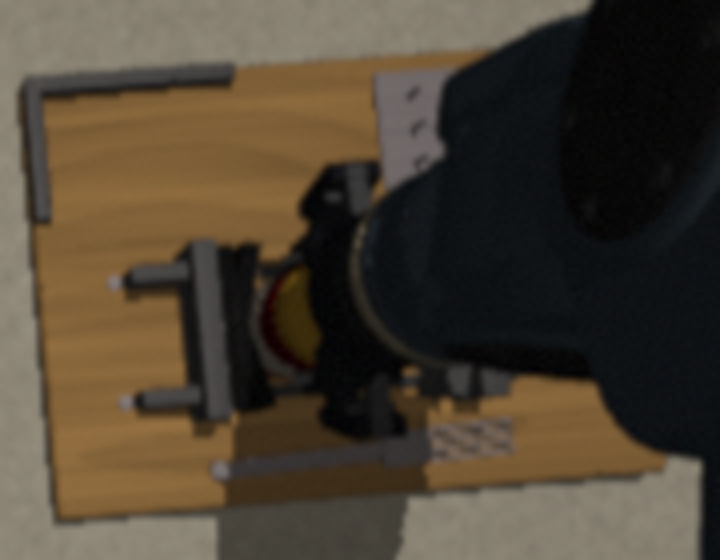

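```bash
python3 -m inch '[[0,0,-0.05,0,1],[0,0,0,0,1],[0,0,0,0,1],[0,0,0,0,1],[-0.1,0,0,0,1],[-0.1,0,0,0,1],[0,0,0,0,1],[0,0,0,0,1]]' 
python3 - <<'E'
from h import *
s=manip.state();print(s['position'],s['force'],s['ft_torque'],s['grip_width'],s['tcp_rot'])
E
python3 -m inch '[[-0.1,0,0,0,1],[-0.1,0,0,0,1],[0,0,0,0,1],[0,0,0,0,1],[0,0,0,0,1],[0,0,0,0,1],[0,0,0,0,1],[0,0,0,0,1]]' 
python3 - <<'E'
from h import *
s=manip.state();print(s['position'],s['force'],s['ft_torque'],s['grip_width'],s['tcp_rot'])
E
```

```text
time_s: 23.3
position: [554.1, -101.6, 75.5]
tcp_rot: [-3.132, -0.01, -1.506]
force: [-0.1, -0.5, -2.0]
grip_width: 0.663
[ 554.10621778 -101.62770173   75.51377806] [-0.05829863 -0.50557474 -2.03352207] [-0.13923861  0.04302989  0.04432777] 0.6631926053890529 [-3.13242154 -0.00974975 -1.50564827]
time_s: 24.3
position: [554.3, -99.7, 75.7]
tcp_rot: [-3.132, -0.01, -1.506]
force: [-0.3, -3.8, -1.9]
grip_width: 0.664
[554.27806794 -99.70825941  75.71557147] [-0.25166604 -3.7772176  -1.91848518] [-0.80251257  0.08657574 -0.02374797] 0.6635729406260908 [-3.13179312 -0.00999137 -1.50569833]
```

```bash
python3 -m inch '[[-0.1,0,0,0,1],[-0.1,0,0,0,1],[-0.1,0,0,0,1],[0,0,0,0,1],[0,0,0.04,0,1],[0,0,0,0,1],[0,0,0,0,1],[0,0,0,0,1]]' 
python3 - <<'E'
from h import *
s=manip.state();print(s['position'],s['force'],s['ft_torque'],s['grip_width'],s['tcp_rot'])
p=manip.read_camera("scene"); cv2.imwrite("pics/o_scene.png",cv2.resize(p["pixels"][60:220,80:280],None,fx=4,fy=3.7,interpolation=cv2.INTER_CUBIC))
p=manip.read_camera("top"); cv2.imwrite("pics/o_top.png",cv2.resize(p["pixels"][100:240,280:460],None,fx=4,fy=4,interpolation=cv2.INTER_CUBIC))
s=manip.state();p=manip.read_camera("wrist"); cv2.imwrite("pics/o_wrist.png",p["pixels"])
print(s['force'])
E
```

```text
time_s: 25.3
position: [554.3, -97.4, 75.6]
tcp_rot: [-3.131, -0.012, -1.506]
force: [-0.9, -7.9, -0.2]
grip_width: 0.667
[554.29787971 -97.43604701  75.64517888] [-0.94210831 -7.8978226  -0.2241735 ] [-1.63513123  0.21421046  0.05892189] 0.6670908531582977 [-3.13134178 -0.01157339 -1.50612992]
[-1.44437566 -7.06806739  0.13540907]
```

View pics/o_top.png

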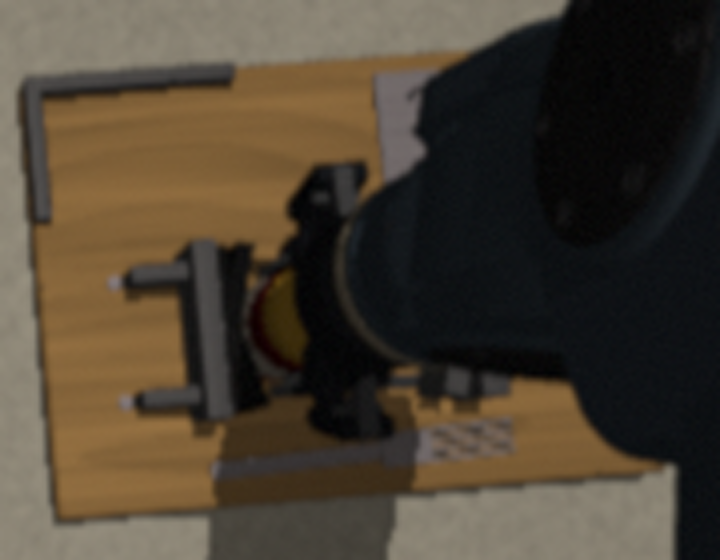

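View pics/o_wrist.png

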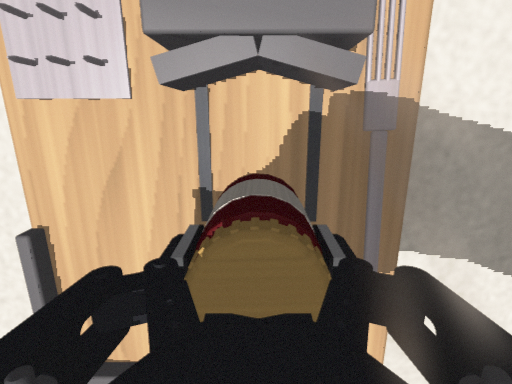

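View pics/o_scene.png

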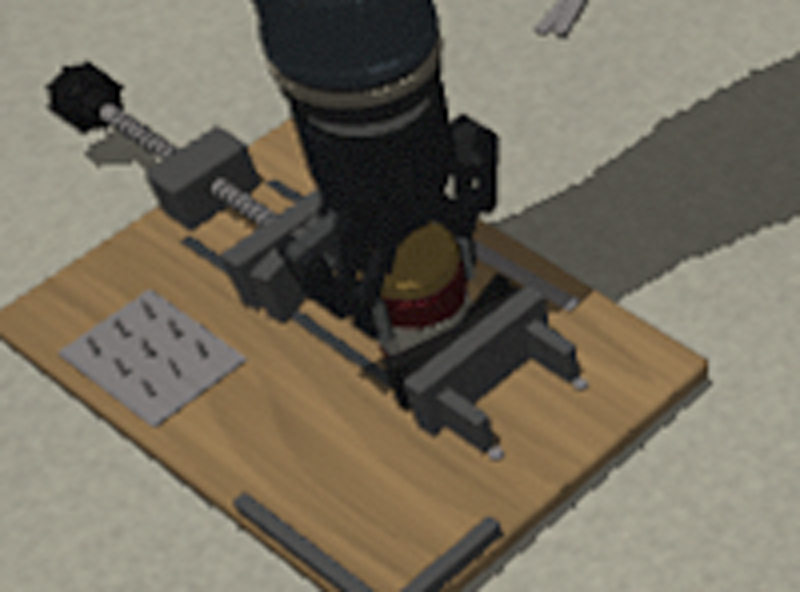

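Wrist picture: jar (column 258) lies on the vice's centre line (screw jaw root at column 259), screw jaw well clear. Push reads about 7.5 N, so I add about a millimetre and let it settle.

```bash
python3 -m inch '[[-0.1,0,0,0,1],[-0.05,0,0,0,1],[0,0,0,0,1],[0,0,0,0,1],[0,0,0,0,1],[0,0,0,0,1],[0,0,0,0,1],[0,0,0,0,1]]' 
python3 - <<'E'
from h import *
s=manip.state();print(s['position'],s['force'],s['ft_torque'],s['grip_width'],s['tcp_rot'])
E
python3 -m inch '[[0,0,0,0,1],[0,0,0,0,1],[0,0,0,0,1],[0,0,0,0,1],[0,0,0,0,1],[0,0,0,0,1],[0,0,0,0,1],[0,0,0,0,1]]'
python3 - <<'E'
from h import *
s=manip.state();print(s['position'],s['force'],np.abs(s['qvel']).max())
E
```

```text
time_s: 26.45
position: [554.3, -96.3, 75.7]
tcp_rot: [-3.131, -0.012, -1.506]
force: [-0.5, -10.4, -1.4]
grip_width: 0.664
[554.25170465 -96.33685938  75.70163544] [ -0.52631288 -10.43228453  -1.38598808] [-2.0411049   0.20951783  0.10091488] 0.6637546066063589 [-3.13125237 -0.01239264 -1.50636799]
time_s: 27.45
position: [554.2, -96.3, 75.7]
tcp_rot: [-3.131, -0.012, -1.506]
force: [-0.9, -9.4, -0.0]
grip_width: 0.665
[554.21562821 -96.33609366  75.69175414] [-0.86228932 -9.40440848 -0.02653303] 0.0021213370544077804
```

```bash
python3 -c "
from bench import manip
print(manip.sign_off())"
```

```text
the job is handed in; nothing more can be done
None
```

I handed the job in at about 27.5 s with the jar standing on the board, held by the fingers and pressed into the foam jaw with about 10 N. No verdict was reported.

**Last checks, all from the arm's own readings and the pictures:**
- **Push:** 9.4 to 10.4 N over the last two readings, steady, with the arm at rest. Contact began about 5 mm earlier, which matches the foam's 2 N per mm.
- **Position:** the jar sits about 4 to 5 mm into the foam. It is within 1 mm of the foam's middle by my fit of the board, which is good to about 2 mm.
- **Screw jaw:** clear in the last pictures, with a gap of roughly 45 mm to the jar.
- **Height and tilt:** the foot stands on the board or at most about 0.5 mm above it, because I eased the downward pressure before pushing. I did not measure the jar's own tilt. The tool was about 0.015 rad off vertical.
- **Other things:** I kept clear of them on the way and saw nothing disturbed in the later pictures, but I did not measure every item again at the end.

**What went wrong:** my first turn ran the last joint into its range limit and tilted the tool by 0.28 rad. I undid this at the opposite limit before touching anything, which cost about 6 s.

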